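Fetch the chocolate ramekin from behind the cruets and weigh it

ROBOT

A 6-joint arm with a two-finger parallel gripper is mounted at the origin on a cart in front of the work surface, level with it; the furniture and walls round the work are solid. World frame = base frame: x ahead of the robot, y to its left, z up, the work surface at z = 0. Lengths are in m, angles in rad, forces in N, time in s.
With the tool pointing down it reaches from about 0.35 to 0.85 m from the base axis. Payload 8.1 kg.
Tool frame: the origin (TCP) lies midway between the tips of the shut fingers; the grasp point (between the pads) lies 19 mm behind it (r.hold_point_z is the distance from the TCP to the grasp point, in m); z points along the fingers, y is the line along which they close (so a half turn about z gives the same grasp; the last joint's range is limited). The gripper opens to 93 mm and grips with 3 to 60 N. Pads are 15 mm wide; open, the fingers measure 128 mm over their backs; the gripper's body (75 mm by 188 mm) begins 65 mm behind the grasp point.
Start: joints at [1.225, 0.13, 1.488, -0, 1.523, -0.085], TCP at [0.155, 0.58, 0.219] pointing down, gripper open.
Joint ranges: [-2.96, 2.96], [-0.89, 2.26], [0.02, 2.5], [-1.34, 4.48], [0, 2.73], [-2.66, 2.66]. Speed limits (rad/s): [2.39, 2.39, 2.79, 3.14, 3.14, 3.14].

INTERFACE

Orientations are given as a unit quaternion [w, x, y, z].
In Python, from plant import r, vision gives the robot as it stands. The module is installed in compiled form; this text tells all that it offers.
- The arm moves only by the tool drive_tool, never from a script. Its argument "motion" is one flat list of numbers, 7 for each row, row after row: the shift along the tool's x, y, z each as a share of 0.75 m, from -1 to 1, then the turn, a rotation vector about the tool's x, y, z each as a share of 120 degrees, from -1 to 1, then the closure, from -1 (fully open) to 1 (shut). In form: [dx, dy, dz, rx, ry, rz, fingers, dx, dy, dz, rx, ry, rz, fingers, ...]. A call has 1 to 20 rows; each row is the pose to reach, as a shift and turn from the pose commanded when the call began, along the tool's axes at that moment; what a row does not reach only later rows make up. A row lasts 1/8 s, in which the tool goes at most 62.5 mm and 10.7 degrees, less where a joint would pass 70% of its speed; a pose out of reach is approached as far as the arm can. A call with a number of a shift or a turn outside -1 to 1 is refused whole. A call with a gripper value outside its range is refused whole. The fingers move at their own pace and stop on an object; "grip_force" is the grip in N (left out, the last holds). Time passes only in rows, so rows that repeat a pose let the fingers close. It gives the time, the measured TCP pose, the force, the opening and the grip force at its end, in the units of the state.
- r.observe(): the state, without advancing time (a new reading comes with each control period).
- vision.grab_frame(name): name is "scene" or "top"; returns the picture (400x640x3 uint8, blue, green, red); there is no depth.
- vision.get_calibration(name): a dict with "fovy" (degrees; the focal length in pixels is half the picture's height over the tangent of half this angle, whatever the lens; pixels are square), "cx", "cy" (the principal point, pixels), "dist_coeffs" ([k1, k2, p1, p2, k3] as OpenCV has them; the pictures are not rectified), "world_from_camera" (4x4, takes a point from camera to world coordinates). Camera axes: x right, y up, looking along -z (the intrinsics and any distortion apply to the point x, -y, -z); pixel columns grow to the right and rows downward; lengths in m; the calibration is good to about 2 mm. A picture is of the moment at which its call begins. get_calibration takes no time and is no camera call.
- r.close_job(): hands the job in; it is judged then, once.
The state is a dict: "time": time; "qpos": joint angles; "dq": joint speeds; "tau": joint torques, N m; "position": TCP position; "orientation": TCP orientation; "ft_force": force on the tool from outside, world axes, zero at the start; "wrist_torque": the same for the moment, N m; "gripper_width": finger opening in m; "grasp_force": force on a finger pad.
Only numpy, scipy, OpenCV 4.12 (cv2) and the standard library are available. Lean on these libraries where they do the work, as an engineer would, in place of code of your own. Each camera call takes 0.05 s, during which the arm holds its last target. There are 200 camera calls.

TASK

I want to weigh the ramekin of dark chocolate pieces, but it sits at the back of the round cruet stand behind the pepper mill, the brown vanilla bottle and the green oil bottle. First stand those three upright on the round wooden board, then set the ramekin in the middle of the kitchen scale's round pan, and only then put each of the three back upright into the very collar of the stand it came from. Keep everything upright and leave the other things on the worktop where they are.

Things in the scene. Friction and masses are not known exactly. Their poses are not given: they have to be found in the camera images.
- pepper_mill: Dark wood pepper mill, round, 150 mm tall. Foot 58 mm across; turned body up to 108 mm; rounded head 50 mm at its widest (about 109 to 139 mm up), small metal knob 12 mm across on top (138 to 150 mm). The head does not turn. 0.13 to 0.25 kg. Origin: centre of the underside, z up. Starts in one of the three narrow collars of the cruet stand.
- vanilla_bottle: Round brown extract bottle with white screw cap, 129 mm tall, body 58 mm across; the shoulder narrows to the cap, which is 32 mm across and reaches from 109 to 129 mm above the underside (the cap does not turn). 0.14 to 0.28 kg. Origin: centre of the underside, z up. Starts in one of the three narrow collars.
- oil_bottle: Round green glass oil bottle, 152 mm tall; body 57 mm across up to 78 mm, then a shoulder narrowing to a neck; steel cap 29 mm across from 116 to 140 mm above the underside, on it a pouring spout 11 mm across up to 152 mm. 0.15 to 0.31 kg. Origin: centre of the underside, z up. Starts in one of the three narrow collars.
- ramekin_full: White porcelain ramekin with dark chocolate pieces in it, round, 69 mm across at the rim, 64 mm at the foot, 42 mm tall. 0.14 kg. Origin: centre of the underside, z up. Starts in the wide collar at the back of the cruet stand. To be weighed.
- cruet_stand: Fixed round beech stand, 230 mm across, 14 mm thick, with four steel collars on it (wall 2.5, rim 26 mm above the worktop); vessels stand in them on the wood. Origin: centre of the underside; x points away from the robot, to the wide collar. Collar centres (x, y) in mm: wide, 78 inside: (36, 0); narrow, 70 inside: (0, 71), (0, -71), (-44, 0).
- round_board: Fixed plain round wooden serving board, 224 mm across, 16 mm thick: the side area on which the three vessels stand meanwhile. Origin: centre of its underside on the worktop, z up. (The wall cabinets hang over the back of the worktop: from 0.58 m ahead of the robot's base, knobs included, and 0.45 m up; keep the wrist clear of them.)
- scale: Fixed slim white kitchen scale, 185 x 150 mm, with a round metal pan 124 mm across whose top is 26 mm above the worktop, and a dark display in front of the pan. Origin: on the worktop straight below the pan's centre, z up; x points from the display to the pan.
- ramekin_empty: Empty white porcelain ramekin, same shape as the full one, 69 mm across, 42 mm tall, loose on the worktop. To be left alone. Origin: centre of the underside.
- kitchen_timer: Round twist timer, cream base and teal dial, 69 mm across, 60 mm tall, loose on the worktop. To be left alone. Origin: centre of the underside.
- sprinkle_jar: Small glass jar of white sprinkles with a grey lid, 67 mm across, 67 mm tall, loose on the worktop. To be left alone. Origin: centre of the underside.
There are look-alikes about, which are no part of the job. There is more than one size of the oil_bottle; the one meant has the size given above.

How it is judged:
By the outcome, as a careful person would: the job done as asked, in the order asked, and still so for the second after the job is handed in, with the robot touching nothing.
It also fails if it takes over 144 s, if anything falls off the work surface, if the arm or the gripper's body presses on something with over 40 N, if the wrist force passes 120 N, or if a joint passes its speed limit or range.

## Working session

There is one attempt and no reset: what is moved stays moved. The work goes in short steps, Python scripts to look and compute and a tool call to move; the robot and the scene stay as the last step left them, time stands still between calls to the robot, and variables do not carry over. Pictures are saved under pics/ and viewed, at most 14 in all, crops included, and the job is handed in when it is done.

Besides the shell and the picture viewer there is one more tool, called after "Emit:" as name(argument=value, ...) on one line, values as JSON. drive_tool: Moves the arm, as the interface text tells. Shift numbers are shares of 0.75 m and turn numbers shares of 120 degrees, none past 1 either way. Its arguments: {"type":"object","properties":{"motion":{"type":"array"},"grip_force":{"type":"number"}},"required":["motion"]}

```bash
mkdir -p pics; python3 - <<'E'
from plant import r, vision
import cv2
for n in("scene","top"):
    cv2.imwrite(f"pics/{n}0.png",vision.grab_frame(n)); c=vision.get_calibration(n); print(n,c)
o=r.observe(); print(o, r.hold_point_z)
E
```

```text
scene {'fovy': 44.93309896199921, 'cx': 320.59634644860415, 'cy': 203.47905773328856, 'dist_coeffs': array([0.0137116, 0.       , 0.       , 0.       , 0.       ]), 'world_from_camera': array([[ 0.57582071,  0.61961597, -0.53339157, -0.5630396 ],
       [-0.81753644,  0.42995828, -0.38310578, -0.6676312 ],
       [-0.00804234,  0.65666729,  0.75413752,  1.58935179],
       [ 0.        ,  0.        ,  0.        ,  1.        ]])}
top {'fovy': 53.790342558885314, 'cx': 325.9928825486031, 'cy': 196.8545920970398, 'dist_coeffs': array([0.01504712, 0.        , 0.        , 0.        , 0.        ]), 'world_from_camera': array([[ 0.06763583,  0.97412533, -0.21565071,  0.20353943],
       [-0.99769805,  0.06709764, -0.00982434,  0.12129784],
       [ 0.00489951,  0.21581877,  0.97642115,  1.50113143],
       [ 0.        ,  0.        ,  0.        ,  1.        ]])}
{'time': 0.1, 'qpos': array([ 1.22459856e+00,  1.31085961e-01,  1.48914365e+00,  1.59267442e-05,
        1.52298911e+00, -8.54065414e-02]), 'dq': array([ 0.00013292, -0.00158573, -0.00286374, -0.00073005, -0.0011471 ,
        0.00011445]), 'tau': array([ 1.50657550e-03, -5.61340392e+01, -4.93098092e+01,  7.70685752e-02,
        2.91302166e-02, -9.09764168e-06]), 'position': array([0.15451404, 0.57924846, 0.21770683]), 'orientation': array([-1.81865769e-04,  1.30026747e-01,  9.91510153e-01, -7.92474632e-04]), 'ft_force': array([-0.630956  ,  0.45216553,  0.05874611]), 'wrist_torque': array([ 0.03288376, -0.01893136,  0.0130858 ]), 'grasp_force': 0.0, 'gripper_width': 0.09290433717304034} 0.0188
```

View pics/scene0.png

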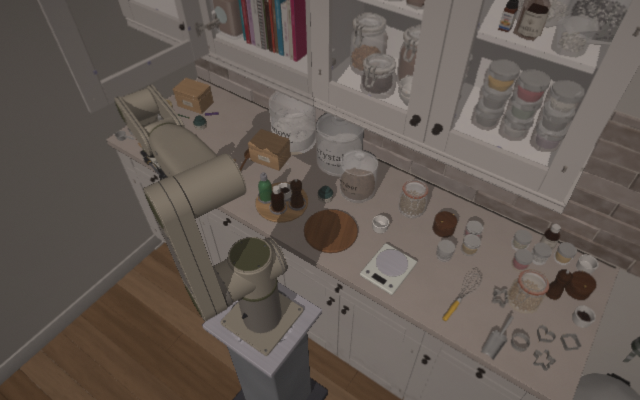

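View pics/top0.png

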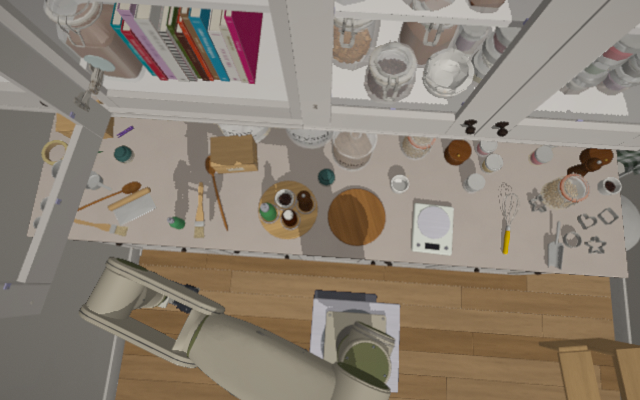

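Scene view: the stand is around (281,203), the board (330,230) and the scale (390,265). Top view: the stand is at (288,210), the board (356,216) and the pan (434,222). I'll zoom in next and measure.

```bash
cat > h.py <<'E'
import numpy as np, cv2
from plant import r, vision
def cal(n):
    c=vision.get_calibration(n); f=200/np.tan(np.radians(c["fovy"])/2)
    return np.array([[f,0,c["cx"]],[0,f,c["cy"]],[0,0,1]]),c["dist_coeffs"],c["world_from_camera"]
def ray(n,u,v):
    K,d,T=cal(n); p=cv2.undistortPoints(np.array([[[u,v]]],float),K,d)[0,0]
    return T[:3,3],T[:3,:3]@np.array([p[0],-p[1],-1])
def plane(n,u,v,z):
    o,d=ray(n,u,v); return o+d*(z-o[2])/d[2]
def proj(n,P):
    K,d,T=cal(n); q=(np.atleast_2d(P)-T[:3,3])@T[:3,:3]*[1,-1,-1]
    return cv2.projectPoints(q,np.zeros(3),np.zeros(3),K,d)[0][:,0]
def tri(a,b):
    (o1,d1),(o2,d2)=ray("top",*a),ray("scene",*b)
    s=np.linalg.lstsq(np.c_[d1,-d2],o2-o1,rcond=None)[0]
    p,q=o1+d1*s[0],o2+d2*s[1]; return (p+q)/2,np.linalg.norm(p-q)
E
python3 - <<'E'
from h import *
t=cv2.imread("pics/top0.png"); s=cv2.imread("pics/scene0.png")
def up(i,x,y,w,h,k): return cv2.resize(i[y:y+h,x:x+w],None,fx=k,fy=k,interpolation=cv2.INTER_CUBIC)
a=up(t,240,170,100,75,8); b=up(s,240,160,100,75,8)
cv2.imwrite("pics/ta.png",np.clip(a*1.6,0,255)); cv2.imwrite("pics/sb.png",np.clip(b*1.6,0,255))
# board by hue, pan by grey
hsv=cv2.cvtColor(t,cv2.COLOR_BGR2HSV)
for nm,(x0,y0,x1,y1),lo,hi,z in [("board",(320,180,395,250),(3,110,40),(18,255,200),.016),("scale",(405,195,462,260),(0,0,150),(179,30,255),.02)]:
    m=cv2.inRange(hsv[y0:y1,x0:x1],lo,hi); cs,_=cv2.findContours(m,cv2.RETR_EXTERNAL,cv2.CHAIN_APPROX_NONE)
    c=max(cs,key=cv2.contourArea)+np.array([x0,y0]); 
    w=np.array([plane("top",*p[0],z)[:2] for p in c]); cc,rad=cv2.minEnclosingCircle((w*1000).astype(np.float32)); print(nm,cc,rad,cv2.fitEllipse(c), cv2.minAreaRect((w*1000).astype(np.float32)))
e=up(t,400,190,70,75,8); cv2.imwrite("pics/tc.png",e)
E
```

```text
board (463.8259582519531, 16.230894088745117) 109.75440216064453 ((356.2354431152344, 216.72264099121094), (55.62044143676758, 56.542579650878906), 122.08702087402344) ((462.6185607910156, 16.44414520263672), (216.4496612548828, 214.40484619140625), 3.814897060394287)
scale (443.70111083984375, -269.73431396484375) 161.28233337402344 ((434.84716796875, 231.423583984375), (58.718505859375, 69.19085693359375), 17.82939338684082) ((443.86767578125, -276.70428466796875), (253.14791870117188, 213.85377502441406), 1.3689149618148804)[ WARN:0@0.618] global loadsave.cpp:1063 imwrite_ Unsupported depth image for selected encoder is fallbacked to CV_8U.
```

View pics/ta.png

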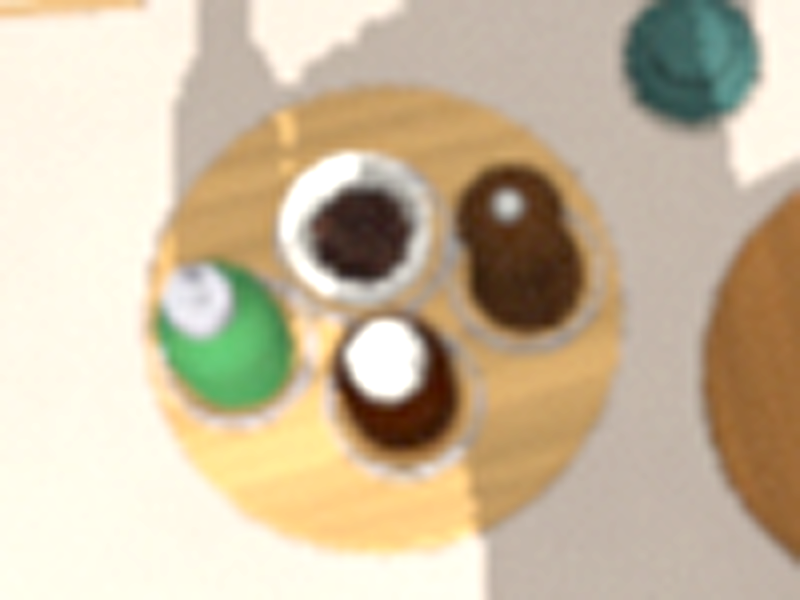

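View pics/sb.png

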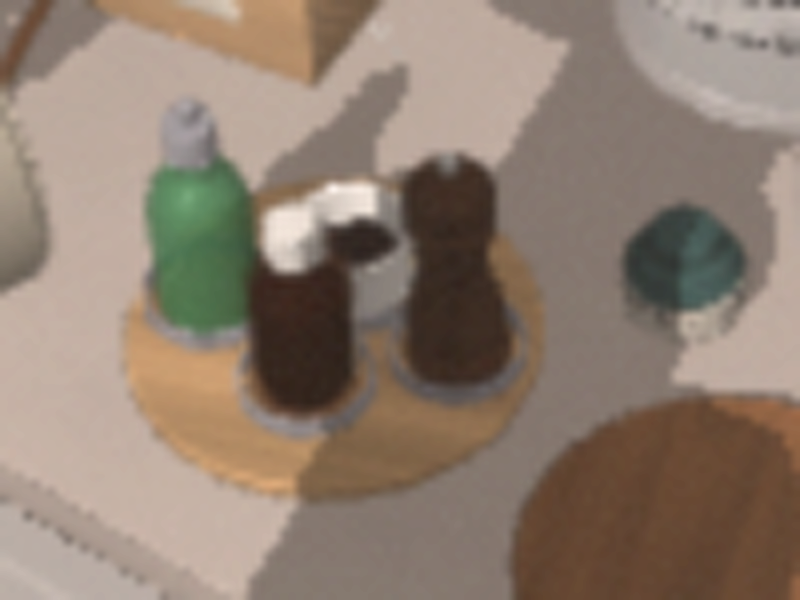

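View pics/tc.png

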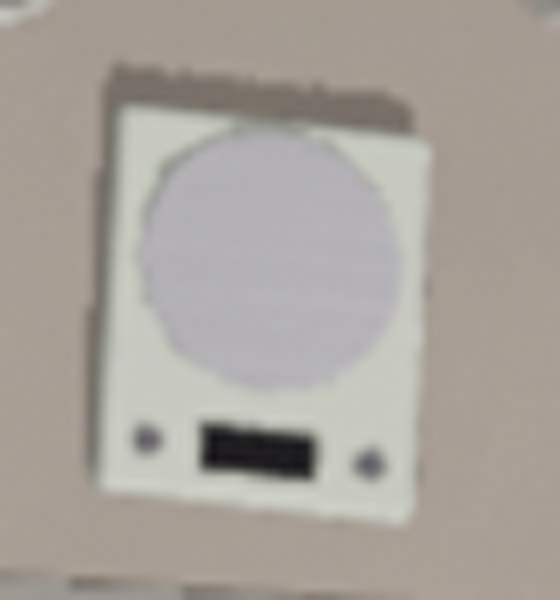

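The crops show oil on the left (spout at about (196,290) in the top crop), vanilla at the front (cap (386,360)), the mill on the right (knob (508,204)) and the ramekin rim at (359,228). The stand disc is centred near (384,319), and in the scale crop the pan is near (270,257).

```bash
python3 - <<'E'
from h import *
np.set_printoptions(precision=4,suppress=True)
T=lambda u,v,x=240,y=170:((u+.5)/8-.5+x,(v+.5)/8-.5+y)
S=lambda u,v:T(u,v,240,160)
for n,p,z in [("stand",T(384.5,319),.014),("sL",T(145,319),.014),("sR",T(624,319),.014),("sT",T(384,86),.014),("sB",T(384,552),.014),("pep knob",T(508,202),.15),("van cap",T(386,360),.129),("oil cap",T(198,298),.14),("ram rim",T(359,228),.056),("ramL",T(279,228),.056),("ramR",T(439,228),.056),("colP",T(527,274),.026),("colV",T(407,400),.026),("colO",T(234,350),.026),
 ("pan",T(270,257,400,190),.026),("panL",T(138,257,400,190),.026),("panR",T(403,257,400,190),.026),("panT",T(270,122,400,190),.026),("panB",T(270,392,400,190),.026),("disp",T(258,452,400,190),.02),("timer",T(692,60),.06)]: print(n,plane("top",*p,z))
for n,a,b in [("knob",T(508,204),S(447,160)),("van",T(386,360),S(290,222)),("oil",T(196,290),S(187,108))]: print(n,*tri(a,b))
# colour masks in full images
def cent(n,roi,lo,hi):
    i=cv2.imread(f"pics/{n}0.png"); x0,y0,x1,y1=roi
    m=cv2.inRange(cv2.cvtColor(i[y0:y1,x0:x1],cv2.COLOR_BGR2HSV),lo,hi); cs,_=cv2.findContours(m,0,cv2.CHAIN_APPROX_NONE)
    c=max(cs,key=cv2.contourArea); mm=cv2.moments(c); return mm["m10"]/mm["m00"]+x0,mm["m01"]/mm["m00"]+y0,cv2.contourArea(c)
print("vancap",cent("top",(280,207,297,223),(0,0,140),(179,70,255)))
# rings: board & stand from scene view
for n,z,lo,hi,roi in [("board",.016,(3,100,30),(18,255,255),(300,200,362,256))]:
    i=cv2.imread("pics/scene0.png");x0,y0,x1,y1=roi
    m=cv2.inRange(cv2.cvtColor(i[y0:y1,x0:x1],cv2.COLOR_BGR2HSV),lo,hi);c=max(cv2.findContours(m,0,1)[0],key=cv2.contourArea)+[x0,y0]
    w=np.array([plane("scene",*p[0],z)[:2]*1000 for p in c],np.float32); print(n,cv2.minEnclosingCircle(w),cv2.fitEllipse(w))
E
```

```text
stand [0.4726 0.2796 0.014 ]
sL [0.4648 0.3939 0.014 ]
sR [0.4805 0.1652 0.014 ]
sT [0.5876 0.2901 0.014 ]
sB [0.3613 0.27   0.014 ]
pep knob [0.5037 0.2157 0.15  ]
van cap [0.4335 0.2651 0.129 ]
oil cap [0.4535 0.3487 0.14  ]
ram rim [0.5074 0.2909 0.056 ]
ramL [0.5048 0.3283 0.056 ]
ramR [0.51   0.2536 0.056 ]
colP [0.4968 0.2125 0.026 ]
colV [0.4324 0.2643 0.026 ]
colO [0.4507 0.3482 0.026 ]
pan [ 0.4613 -0.275   0.026 ]
panL [ 0.457  -0.2128  0.026 ]
panR [ 0.4656 -0.3376  0.026 ]
panT [ 0.5264 -0.2745  0.026 ]
panB [ 0.3974 -0.2756  0.026 ]
disp [ 0.3696 -0.2718  0.02  ]
timer [0.5984 0.1407 0.06  ]
knob [0.4987 0.217  0.1587] 0.005865602281790898
van [0.4289 0.2656 0.1438] 0.005873743694532501
oil [0.4507 0.3489 0.1603] 0.00702567173649853
vancap (287.54285714285714, 214.26031746031745, 52.5)
board ((454.67901611328125, 15.022120475769043), 111.85948944091797) ((454.8294677734375, 15.20703125), (214.64913940429688, 218.99337768554688), 121.38508605957031)
```

Both views agree with the sizes given: the stand centre is about (0.473, 0.280) with a yaw of about 18°, the board is at (0.461, 0.016) and the pan at (0.461, -0.275). The vessel axes are mill (0.500, 0.216), vanilla (0.430, 0.265) and oil (0.451, 0.348). I'll move over the mill now and square the tool to the world axes.

Emit:
drive_tool(motion=[-0.5696, -0.3502, -0.016, 0, 0, -0.1245, -1, -0.5696, -0.3502, -0.016, 0, 0, -0.1245, -1, -0.5696, -0.3502, -0.016, 0, 0, -0.1245, -1, -0.5696, -0.3502, -0.016, 0, 0, -0.1245, -1, -0.5696, -0.3502, -0.016, 0, 0, -0.1245, -1, -0.5696, -0.3502, -0.016, 0, 0, -0.1245, -1, -0.5696, -0.3502, -0.016, 0, 0, -0.1245, -1, -0.5696, -0.3502, -0.016, 0, 0, -0.1245, -1, -0.5696, -0.3502, -0.016, 0, 0, -0.1245, -1, -0.5696, -0.3502, -0.016, 0, 0, -0.1245, -1, -0.5696, -0.3502, -0.016, 0, 0, -0.1245, -1, -0.5696, -0.3502, -0.016, 0, 0, -0.1245, -1, -0.5696, -0.3502, -0.016, 0, 0, -0.1245, -1, -0.5696, -0.3502, -0.016, 0, 0, -0.1245, -1], grip_force=20)

```text
time: 1.85
position: [0.4995, 0.2162, 0.2307]
orientation: [0.0, -0.0, 1.0, 0.0]
ft_force: [0.7, -0.9, 0.4]
gripper_width: 0.0931
grasp_force: 0.0
```

Emit:
drive_tool(motion=[0, 0, 0.025, 0, 0, 0, -1, 0, 0, 0.05, 0, 0, 0, -1, 0, 0, 0.075, 0, 0, 0, -1, 0, 0, 0.1, 0, 0, 0, -1, 0, 0, 0.125, 0, 0, 0, -1, 0, 0, 0.15, 0, 0, 0, -1, 0, 0, 0.15, 0, 0, 0, -1, 0, 0, 0.15, 0, 0, 0, -1])

```text
time: 2.85
position: [0.5001, 0.2159, 0.1186]
orientation: [0.0, -0.0, 1.0, 0.0]
ft_force: [0.5, -0.5, -0.7]
gripper_width: 0.0928
grasp_force: 0.0
```

```bash
python3 - <<'E'
from h import *
s=vision.grab_frame("scene"); t=vision.grab_frame("top")
f=lambda i,x,y:cv2.resize(i[y:y+75,x:x+75],None,fx=5,fy=5,interpolation=2)
cv2.imwrite("pics/p1.png",np.clip(np.hstack([f(t,250,170),f(s,255,155)])*1.5,0,255).astype(np.uint8))
print(r.observe()["ft_force"])
E
```

```text
[ 0.21256541 -0.63859408 -0.50389374]
```

View pics/p1.png

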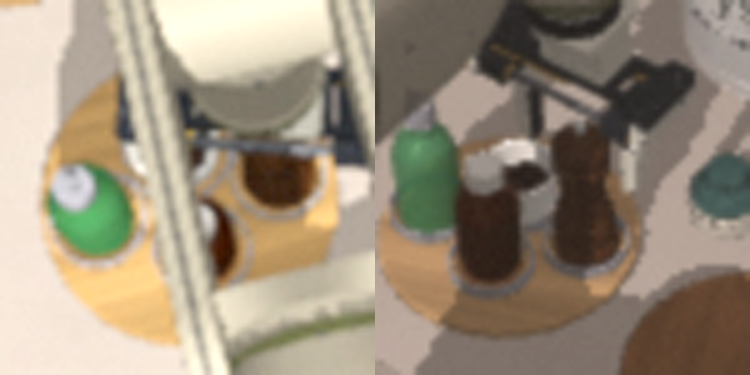

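In the scene crop the fingers straddle the mill's head at about (580,150), clear of the vanilla bottle and the oil. I'll close and lift.

Emit:
drive_tool(motion=[0, 0, 0, 0, 0, 0, 1, 0, 0, 0, 0, 0, 0, 1, 0, 0, 0, 0, 0, 0, 1, 0, 0, 0, 0, 0, 0, 1, 0, 0, 0, 0, 0, 0, 1, 0, 0, 0, 0, 0, 0, 1, 0, 0, 0, 0, 0, 0, 1, 0, 0, 0, 0, 0, 0, 1, 0, 0, -0.01, 0, 0, 0, 1, 0, 0, -0.02, 0, 0, 0, 1, 0, 0, -0.04, 0, 0, 0, 1, 0, 0, -0.06, 0, 0, 0, 1, 0, 0, -0.08, 0, 0, 0, 1, 0, 0, -0.08, 0, 0, 0, 1])

```text
time: 4.7
position: [0.5009, 0.2162, 0.1804]
orientation: [0.002, 0.0, 1.0, 0.001]
ft_force: [-0.2, -0.4, -2.2]
gripper_width: 0.0471
grasp_force: 20.0
```

Emit:
drive_tool(motion=[0.001, -0.02, 0, 0, 0, 0, 1, 0.002, -0.05, 0, 0, 0, 0, 1, 0.003, -0.09, 0, 0, 0, 0, 1, 0.005, -0.13, 0, 0, 0, 0, 1, 0.007, -0.17, 0, 0, 0, 0, 1, 0.009, -0.21, 0, 0, 0, 0, 1, 0.011, -0.25, 0, 0, 0, 0, 1, 0.012, -0.29, 0, 0, 0, 0, 1, 0.013, -0.32, 0, 0, 0, 0, 1, 0.013, -0.34, 0, 0, 0, 0, 1, 0.013, -0.34, 0, 0, 0, 0, 1, 0.013, -0.34, 0.02, 0, 0, 0, 1, 0.013, -0.34, 0.04, 0, 0, 0, 1, 0.013, -0.34, 0.058, 0, 0, 0, 1, 0.013, -0.34, 0.068, 0, 0, 0, 1, 0.013, -0.34, 0.074, 0, 0, 0, 1, 0.013, -0.34, 0.077, 0, 0, 0, 1, 0.013, -0.34, 0.077, 0, 0, 0, 1, 0.013, -0.34, 0.077, 0, 0, 0, 1])

```text
time: 7.08
position: [0.4903, -0.0393, 0.1209]
orientation: [0.0, 0.0, 1.0, -0.0]
ft_force: [1.0, 0.1, -2.7]
gripper_width: 0.0471
grasp_force: 20.0
```

Emit:
drive_tool(motion=[0, 0, 0.001, 0, 0, 0, 1, 0, 0, 0.001, 0, 0, 0, 1, 0, 0, 0.001, 0, 0, 0, 0.2, 0, 0, 0.001, 0, 0, 0, -0.2, 0, 0, 0.001, 0, 0, 0, -0.6, 0, 0, 0.001, 0, 0, 0, -1, 0, 0, 0.001, 0, 0, 0, -1, 0, 0, 0.001, 0, 0, 0, -1, 0, 0, -0.02, 0, 0, 0, -1, 0, 0, -0.05, 0, 0, 0, -1, 0, 0, -0.1, 0, 0, 0, -1, 0, 0, -0.15, 0, 0, 0, -1, 0, 0, -0.15, 0, 0, 0, -1])

```text
time: 8.7
position: [0.4922, -0.0396, 0.238]
orientation: [0.004, 0.0, 1.0, -0.001]
ft_force: [0.0, 0.7, -0.1]
gripper_width: 0.0933
grasp_force: 0.0
```

Emit:
drive_tool(motion=[0.0813, 0.4048, 0, 0, 0, 0, -1, 0.0813, 0.4048, 0, 0, 0, 0, -1, 0.0813, 0.4048, 0, 0, 0, 0, -1, 0.0813, 0.4048, 0, 0, 0, 0, -1, 0.0813, 0.4048, 0, 0, 0, 0, -1, 0.0813, 0.4048, 0, 0, 0, 0, -1, 0.0813, 0.4048, 0, 0, 0, 0, -1, 0.0813, 0.4048, 0, 0, 0, 0, -1, 0.0813, 0.4048, 0.03, 0, 0, 0, -1, 0.0813, 0.4048, 0.06, 0, 0, 0, -1, 0.0813, 0.4048, 0.09, 0, 0, 0, -1, 0.0813, 0.4048, 0.12, 0, 0, 0, -1, 0.0813, 0.4048, 0.14, 0, 0, 0, -1, 0.0813, 0.4048, 0.1507, 0, 0, 0, -1, 0.0813, 0.4048, 0.1507, 0, 0, 0, -1, 0.0813, 0.4048, 0.1507, 0, 0, 0, -1])

```text
time: 10.7
position: [0.4296, 0.2646, 0.1208]
orientation: [0.001, 0.0, 1.0, 0.0]
ft_force: [-0.3, -0.3, -0.5]
gripper_width: 0.0928
grasp_force: 0.0
```

```bash
python3 - <<'E'
from h import *
s=vision.grab_frame("scene")
f=lambda i,x,y,w=75:cv2.resize(i[y:y+w,x:x+w],(375,375),interpolation=2)
cv2.imwrite("pics/p2.png",np.clip(np.hstack([f(s,290,185),f(s,245,155)])*1.5,0,255).astype(np.uint8))
o=r.observe();print(o["position"],o["ft_force"])
E
```

```text
[0.42960831 0.26468279 0.12082781] [-0.22268617 -0.09017832 -0.27419943]
```

View pics/p2.png

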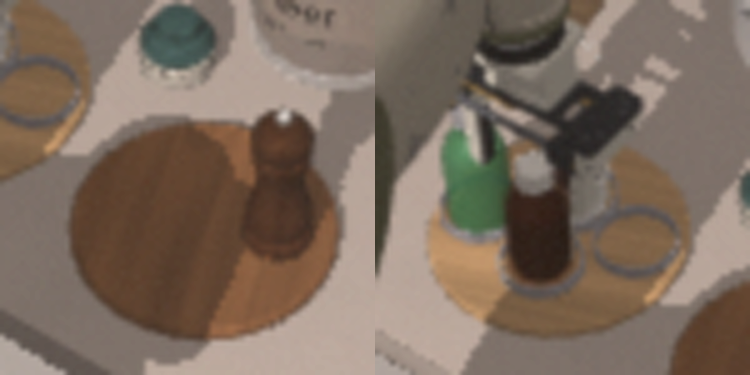

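The mill stands upright on the board with its foot at about (278,240) in the crop, inside the edge. The fingers now straddle the vanilla cap at (537,170), so I'll close and lift.

Emit:
drive_tool(motion=[0, 0, 0, 0, 0, 0, 1, 0, 0, 0, 0, 0, 0, 1, 0, 0, 0, 0, 0, 0, 1, 0, 0, 0, 0, 0, 0, 1, 0, 0, 0, 0, 0, 0, 1, 0, 0, 0, 0, 0, 0, 1, 0, 0, 0, 0, 0, 0, 1, 0, 0, 0, 0, 0, 0, 1, 0, 0, 0, 0, 0, 0, 1, 0, 0, -0.01, 0, 0, 0, 1, 0, 0, -0.02, 0, 0, 0, 1, 0, 0, -0.04, 0, 0, 0, 1, 0, 0, -0.06, 0, 0, 0, 1, 0, 0, -0.08, 0, 0, 0, 1, 0, 0, -0.08, 0, 0, 0, 1])

```text
time: 12.62
position: [0.4301, 0.265, 0.182]
orientation: [0.002, 0.0, 1.0, 0.001]
ft_force: [0.7, -0.0, -1.7]
gripper_width: 0.037
grasp_force: 18.0
```

```bash
python3 - <<'E'
from h import *
s=vision.grab_frame("scene")
cv2.imwrite("pics/p3.png",np.clip(cv2.resize(s[140:215,245:320],(450,450),interpolation=2)*1.5,0,255).astype(np.uint8))
o=r.observe();print(o["position"],o["ft_force"],o["gripper_width"],o["grasp_force"],o["wrist_torque"])
E
```

```text
[0.42957347 0.26464351 0.18081305] [-0.60562731  0.02401547 -2.01474666] 0.03740852192719658 17.950429530465044 [ 0.04174499  0.03107324 -0.04034164]
```

View pics/p3.png

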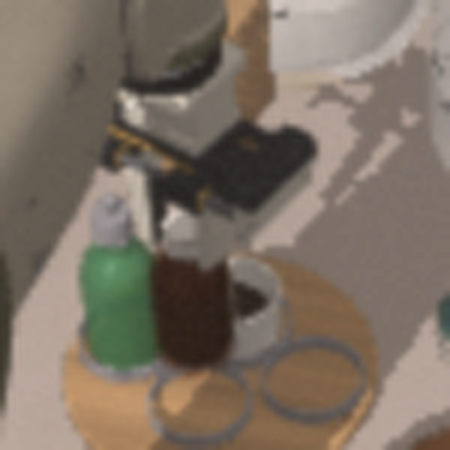

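The vanilla bottle hangs upright, clear of its collar (base at about (190,365) in the crop). I'll carry it to the front of the board.

Emit:
drive_tool(motion=[0.003, -0.02, 0, 0, 0, 0, 1, 0.006, -0.05, 0, 0, 0, 0, 1, 0.01, -0.09, 0, 0, 0, 0, 1, 0.015, -0.13, 0, 0, 0, 0, 1, 0.02, -0.17, 0, 0, 0, 0, 1, 0.025, -0.21, 0, 0, 0, 0, 1, 0.03, -0.25, 0, 0, 0, 0, 1, 0.035, -0.29, 0, 0, 0, 0, 1, 0.0387, -0.315, 0, 0, 0, 0, 1, 0.0387, -0.3315, 0, 0, 0, 0, 1, 0.0387, -0.3315, 0, 0, 0, 0, 1, 0.0387, -0.3315, 0.02, 0, 0, 0, 1, 0.0387, -0.3315, 0.04, 0, 0, 0, 1, 0.0387, -0.3315, 0.058, 0, 0, 0, 1, 0.0387, -0.3315, 0.068, 0, 0, 0, 1, 0.0387, -0.3315, 0.074, 0, 0, 0, 1, 0.0387, -0.3315, 0.077, 0, 0, 0, 1, 0.0387, -0.3315, 0.078, 0, 0, 0, 1, 0.0387, -0.3315, 0.078, 0, 0, 0, 1])

```text
time: 15.05
position: [0.4003, 0.0158, 0.1218]
orientation: [0.0, 0.0, 1.0, -0.0]
ft_force: [-0.5, -0.3, -1.7]
gripper_width: 0.0373
grasp_force: 18.1
```

Emit:
drive_tool(motion=[0, 0, 0, 0, 0, 0, 0.4, 0, 0, 0, 0, 0, 0, 0.2, 0, 0, 0, 0, 0, 0, -0.1, 0, 0, 0, 0, 0, 0, -0.4, 0, 0, 0, 0, 0, 0, -0.7, 0, 0, 0, 0, 0, 0, -1, 0, 0, 0, 0, 0, 0, -1, 0, 0, 0, 0, 0, 0, -1, 0, 0, -0.02, 0, 0, 0, -1, 0, 0, -0.05, 0, 0, 0, -1, 0, 0, -0.1, 0, 0, 0, -1, 0, 0, -0.15, 0, 0, 0, -1, 0, 0, -0.15, 0, 0, 0, -1, 0, 0, -0.15, 0, 0, 0, -1])

```text
time: 16.8
position: [0.3999, 0.0158, 0.234]
orientation: [0.0, -0.0, 1.0, -0.0]
ft_force: [0.1, 0.8, -0.6]
gripper_width: 0.0927
grasp_force: 0.0
```

Emit:
drive_tool(motion=[-0.068, 0.4424, 0, 0, 0, 0, -1, -0.068, 0.4424, 0, 0, 0, 0, -1, -0.068, 0.4424, 0, 0, 0, 0, -1, -0.068, 0.4424, 0, 0, 0, 0, -1, -0.068, 0.4424, 0, 0, 0, 0, -1, -0.068, 0.4424, 0, 0, 0, 0, -1, -0.068, 0.4424, 0, 0, 0, 0, -1, -0.068, 0.4424, 0, 0, 0, 0, -1, -0.068, 0.4424, 0, 0, 0, 0, -1, -0.068, 0.4424, 0.03, 0, 0, 0, -1, -0.068, 0.4424, 0.06, 0, 0, 0, -1, -0.068, 0.4424, 0.09, 0, 0, 0, -1, -0.068, 0.4424, 0.12, 0, 0, 0, -1, -0.068, 0.4424, 0.135, 0, 0, 0, -1, -0.068, 0.4424, 0.1413, 0, 0, 0, -1, -0.068, 0.4424, 0.1413, 0, 0, 0, -1])

```text
time: 18.8
position: [0.4513, 0.3475, 0.1284]
orientation: [0.0, 0.0, 1.0, 0.0]
ft_force: [0.6, -0.8, 1.0]
gripper_width: 0.093
grasp_force: 0.0
```

Emit:
drive_tool(motion=[0, 0, 0, 0, 0, 0, 1, 0, 0, 0, 0, 0, 0, 1, 0, 0, 0, 0, 0, 0, 1, 0, 0, 0, 0, 0, 0, 1, 0, 0, 0, 0, 0, 0, 1, 0, 0, 0, 0, 0, 0, 1, 0, 0, 0, 0, 0, 0, 1, 0, 0, 0, 0, 0, 0, 1, 0, 0, 0, 0, 0, 0, 1, 0, 0, 0, 0, 0, 0, 1, 0, 0, -0.01, 0, 0, 0, 1, 0, 0, -0.02, 0, 0, 0, 1, 0, 0, -0.04, 0, 0, 0, 1, 0, 0, -0.06, 0, 0, 0, 1, 0, 0, -0.08, 0, 0, 0, 1, 0, 0, -0.08, 0, 0, 0, 1])

```text
time: 20.8
position: [0.452, 0.3483, 0.1903]
orientation: [0.002, 0.0, 1.0, 0.001]
ft_force: [0.1, -0.0, -2.1]
gripper_width: 0.0284
grasp_force: 20.0
```

```bash
python3 - <<'E'
from h import *
s=vision.grab_frame("scene")
cv2.imwrite("pics/p4.png",np.clip(cv2.resize(s[140:260,230:370],(700,600),interpolation=2)*1.5,0,255).astype(np.uint8))
o=r.observe();print(o["position"],o["ft_force"],o["gripper_width"],o["grasp_force"],o["wrist_torque"])
E
```

```text
[0.45150149 0.34788898 0.18892709] [ 0.66355553  0.44784622 -2.07942154] 0.028512314196054364 19.99969571828842 [ 0.01163599  0.01697359 -0.08736882]
```

View pics/p4.png

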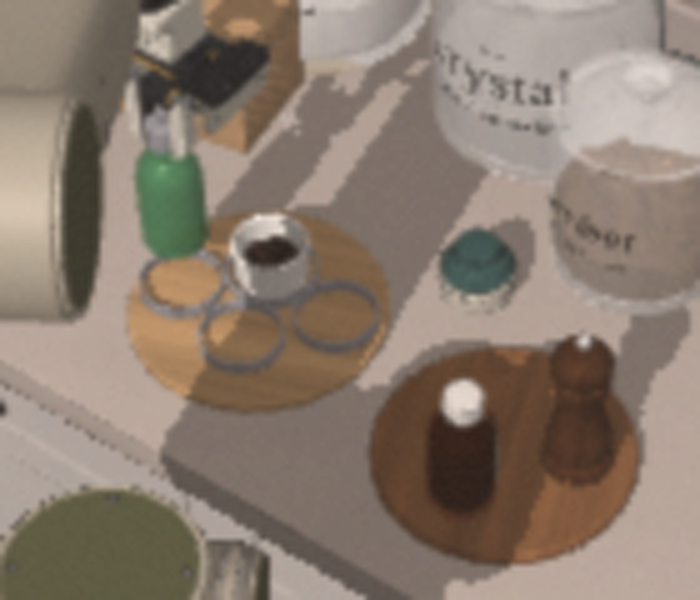

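Mill and vanilla stand upright on the board, at (580,410) and (462,450) in this crop. The oil hangs upright, clear of its collar. I'll carry it to the back left of the board.

Emit:
drive_tool(motion=[0.003, -0.02, 0, 0, 0, 0, 1, 0.006, -0.05, 0, 0, 0, 0, 1, 0.01, -0.09, 0, 0, 0, 0, 1, 0.01, -0.13, 0, 0, 0, 0, 1, 0, -0.17, 0, 0, 0, 0, 1, -0.01, -0.21, 0, 0, 0, 0, 1, -0.02, -0.25, 0, 0, 0, 0, 1, -0.03, -0.29, 0, 0, 0, 0, 1, -0.04, -0.325, 0, 0, 0, 0, 1, -0.05, -0.35, 0, 0, 0, 0, 1, -0.053, -0.369, 0, 0, 0, 0, 1, -0.053, -0.369, 0, 0, 0, 0, 1, -0.053, -0.369, 0.02, 0, 0, 0, 1, -0.053, -0.369, 0.04, 0, 0, 0, 1, -0.053, -0.369, 0.058, 0, 0, 0, 1, -0.053, -0.369, 0.068, 0, 0, 0, 1, -0.053, -0.369, 0.074, 0, 0, 0, 1, -0.053, -0.369, 0.077, 0, 0, 0, 1, -0.053, -0.369, 0.078, 0, 0, 0, 1, -0.053, -0.369, 0.078, 0, 0, 0, 1])

```text
time: 23.35
position: [0.491, 0.0708, 0.1298]
orientation: [0.0, 0.0, 1.0, 0.0]
ft_force: [-0.5, 0.6, -1.8]
gripper_width: 0.0286
grasp_force: 20.0
```

Emit:
drive_tool(motion=[0, 0, 0, 0, 0, 0, 0.4, 0, 0, 0, 0, 0, 0, 0.2, 0, 0, 0, 0, 0, 0, -0.1, 0, 0, 0, 0, 0, 0, -0.4, 0, 0, 0, 0, 0, 0, -0.7, 0, 0, 0, 0, 0, 0, -1, 0, 0, 0, 0, 0, 0, -1, 0, 0, 0, 0, 0, 0, -1, 0, 0, -0.02, 0, 0, 0, -1, 0, 0, -0.05, 0, 0, 0, -1, 0, 0, -0.1, 0, 0, 0, -1, 0, 0, -0.14, 0, 0, 0, -1, 0, 0, -0.14, 0, 0, 0, -1, 0, 0, -0.14, 0, 0, 0, -1])

```text
time: 25.1
position: [0.4905, 0.0708, 0.2341]
orientation: [-0.0, 0.0, 1.0, -0.0]
ft_force: [-0.2, 0.3, 0.0]
gripper_width: 0.093
grasp_force: 0.0
```

```bash
python3 - <<'E'
from h import *
t=vision.grab_frame("top"); s=vision.grab_frame("scene")
cv2.imwrite("pics/top5.png",t); cv2.imwrite("pics/scene5.png",s)
f=lambda i,x,y,w,h:cv2.resize(i[y:y+h,x:x+w],(400,300),interpolation=2)
cv2.imwrite("pics/p5.png",np.clip(np.hstack([f(t,250,165,80,60),f(s,250,160,80,60)])*1.5,0,255).astype(np.uint8))
print(r.observe()["position"])
E
```

```text
[0.48995752 0.07080026 0.23305158]
```

View pics/p5.png

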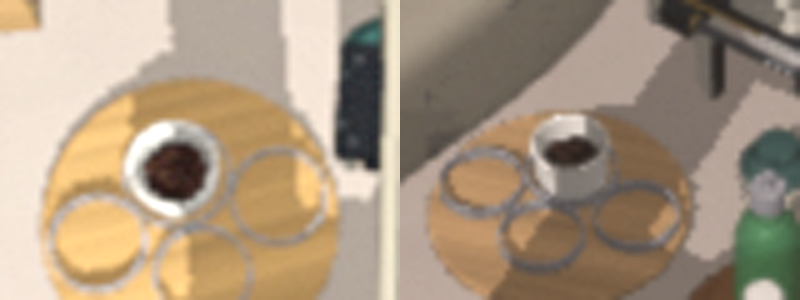

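The top crop shows the ramekin rim centred at (172,168) and empty collars at (280,196), (203,273) and (99,241). In the scene crop the rim centre is at (570,143).

```bash
python3 - <<'E'
from h import *
T=lambda u,v,x=250,y=165:((u+.5)/5-.5+x,(v+.5)/5-.5+y)
S=lambda u,v:T(u-400,v,250,160)
print("ram",plane("top",*T(172,168),.056),plane("scene",*S(570.5,143),.056),*tri(T(172,168),S(570.5,143)))
for n,a,b in [("P",T(279.5,196),S(638,215)),("V",T(203.5,273),S(543,237)),("O",T(99.5,241.5),S(484,182))]: print(n,plane("top",*a,.026),plane("scene",*b,.026))
E
```

```text
ram [0.50674052 0.29251035 0.056     ] [0.5021322  0.29293724 0.056     ] [0.5062226  0.2942018  0.05211795] 0.003619435456581678
P [0.49688434 0.21230953 0.026     ] [0.48949827 0.21200861 0.026     ]
V [0.43371368 0.26494918 0.026     ] [0.42338895 0.26358933 0.026     ]
O [0.45241656 0.34571633 0.026     ] [0.44357238 0.34506662 0.026     ]
```

Emit:
drive_tool(motion=[-0.02, 0.2956, 0, 0, 0, 0, -1, -0.02, 0.2956, 0, 0, 0, 0, -1, -0.02, 0.2956, 0, 0, 0, 0, -1, -0.02, 0.2956, 0, 0, 0, 0, -1, -0.02, 0.2956, 0, 0, 0, 0, -1, -0.02, 0.2956, 0, 0, 0, 0, -1, -0.02, 0.2956, 0, 0, 0, 0, -1, -0.02, 0.2956, 0.05, 0, 0, 0, -1, -0.02, 0.2956, 0.1, 0, 0, 0, -1, -0.02, 0.2956, 0.15, 0, 0, 0, -1, -0.02, 0.2956, 0.19, 0, 0, 0, -1, -0.02, 0.2956, 0.22, 0, 0, 0, -1, -0.02, 0.2956, 0.24, 0, 0, 0, -1, -0.02, 0.2956, 0.255, 0, 0, 0, -1, -0.02, 0.2956, 0.266, 0, 0, 0, -1, -0.02, 0.2956, 0.266, 0, 0, 0, -1, -0.02, 0.2956, 0.266, 0, 0, 0, -1])

```text
time: 27.32
position: [0.5062, 0.2928, 0.0356]
orientation: [0.0, -0.0, 1.0, 0.0]
ft_force: [-0.5, -0.2, 0.1]
gripper_width: 0.0931
grasp_force: 0.0
```

Emit:
drive_tool(motion=[0, 0, 0, 0, 0, 0, 0.2, 0, 0, 0, 0, 0, 0, 0.4, 0, 0, 0, 0, 0, 0, 0.6, 0, 0, 0, 0, 0, 0, 0.8, 0, 0, 0, 0, 0, 0, 1, 0, 0, 0, 0, 0, 0, 1, 0, 0, 0, 0, 0, 0, 1, 0, 0, 0, 0, 0, 0, 1, 0, 0, -0.01, 0, 0, 0, 1, 0, 0, -0.02, 0, 0, 0, 1, 0, 0, -0.04, 0, 0, 0, 1, 0, 0, -0.06, 0, 0, 0, 1, 0, 0, -0.08, 0, 0, 0, 1, 0, 0, -0.08, 0, 0, 0, 1], grip_force=15)

```text
time: 29.08
position: [0.5071, 0.2932, 0.0973]
orientation: [0.002, 0.0, 1.0, 0.001]
ft_force: [-0.1, 0.1, -1.3]
gripper_width: 0.0675
grasp_force: 15.0
```

```bash
python3 - <<'E'
from h import *
s=vision.grab_frame("scene")
cv2.imwrite("pics/p6.png",np.clip(cv2.resize(s[140:260,230:370],(700,600),interpolation=2)*1.5,0,255).astype(np.uint8))
o=r.observe();print(o["position"],o["ft_force"],o["gripper_width"],o["grasp_force"],o["wrist_torque"])
E
```

```text
[0.5064082  0.29285021 0.09600091] [ 1.04635978  0.16692568 -1.59818032] 0.06725288862532161 14.999892407358857 [0.05294479 0.0433133  0.00508953]
```

View pics/p6.png

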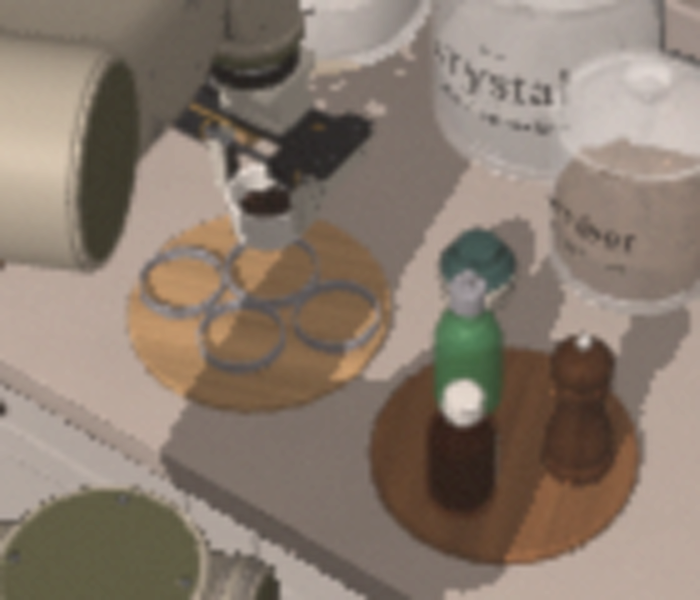

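The ramekin is gripped level over its collar, and all three vessels stand upright on the board. I'll lift it over them and carry it to the scale.

Emit:
drive_tool(motion=[0, 0, -0.02, 0, 0, 0, 1, 0, 0, -0.05, 0, 0, 0, 1, 0, 0, -0.09, 0, 0, 0, 1, 0, 0, -0.13, 0, 0, 0, 1, 0, 0, -0.165, 0, 0, 0, 1, 0, 0, -0.187, 0, 0, 0, 1, 0.005, -0.02, -0.187, 0, 0, 0, 1, 0.01, -0.06, -0.187, 0, 0, 0, 1, 0.015, -0.11, -0.187, 0, 0, 0, 1, 0.02, -0.17, -0.187, 0, 0, 0, 1, 0.025, -0.23, -0.187, 0, 0, 0, 1, 0.03, -0.29, -0.187, 0, 0, 0, 1, 0.035, -0.35, -0.187, 0, 0, 0, 1, 0.04, -0.41, -0.187, 0, 0, 0, 1, 0.045, -0.47, -0.187, 0, 0, 0, 1, 0.05, -0.53, -0.187, 0, 0, 0, 1, 0.055, -0.59, -0.187, 0, 0, 0, 1, 0.06, -0.65, -0.187, 0, 0, 0, 1, 0.0605, -0.7, -0.187, 0, 0, 0, 1, 0.0605, -0.735, -0.187, 0, 0, 0, 1])

```text
time: 31.62
position: [0.4584, -0.2603, 0.2332]
orientation: [-0.001, 0.001, 1.0, 0.001]
ft_force: [-0.1, 0.8, -1.6]
gripper_width: 0.0671
grasp_force: 15.0
```

Emit:
drive_tool(motion=[0, -0.0217, 0, 0, 0, 0, 1, 0, -0.0217, 0, 0, 0, 0, 1, 0, -0.0217, 0.04, 0, 0, 0, 1, 0, -0.0217, 0.08, 0, 0, 0, 1, 0, -0.0217, 0.12, 0, 0, 0, 1, 0, -0.0217, 0.16, 0, 0, 0, 1, 0, -0.0217, 0.19, 0, 0, 0, 1, 0, -0.0217, 0.21, 0, 0, 0, 1, 0, -0.0217, 0.22, 0, 0, 0, 1, 0, -0.0217, 0.225, 0, 0, 0, 1, 0, -0.0217, 0.225, 0, 0, 0, 1, 0, -0.0217, 0.225, 0, 0, 0, 1])

```text
time: 33.12
position: [0.4608, -0.2754, 0.0672]
orientation: [0.001, 0.0, 1.0, -0.0]
ft_force: [-0.2, 0.2, -1.1]
gripper_width: 0.0672
grasp_force: 15.0
```

Emit:
drive_tool(motion=[0, 0, 0.008, 0, 0, 0, 1, 0, 0, 0.015, 0, 0, 0, 1, 0, 0, 0.02, 0, 0, 0, 1, 0, 0, 0.024, 0, 0, 0, 1, 0, 0, 0.025, 0, 0, 0, 1, 0, 0, 0.025, 0, 0, 0, 1, 0, 0, 0.025, 0, 0, 0, 1])

```text
time: 34.0
position: [0.4605, -0.2751, 0.0479]
orientation: [0.0, 0.0, 1.0, -0.0]
ft_force: [0.1, 0.2, -0.9]
gripper_width: 0.0674
grasp_force: 15.0
```

```bash
python3 - <<'E'
from h import *
t=vision.grab_frame("top"); s=vision.grab_frame("scene")
f=lambda i,x,y,w,h:cv2.resize(i[y:y+h,x:x+w],(400,400),interpolation=2)
cv2.imwrite("pics/p7.png",np.clip(np.hstack([f(t,400,190,70,70),f(s,350,225,80,80)])*1.3,0,255).astype(np.uint8))
o=r.observe();print(o["position"],o["ft_force"])
print(proj("scene",[[.4608,-.2754,.026]]),proj("top",[[.4608,-.2754,.026]]))
E
```

```text
[ 0.46044071 -0.27506595  0.04781722] [ 0.23727576  0.50309769 -1.47965893]
[[393.21890016 261.16564809]] [[433.40973839 221.82621286]]
```

View pics/p7.png

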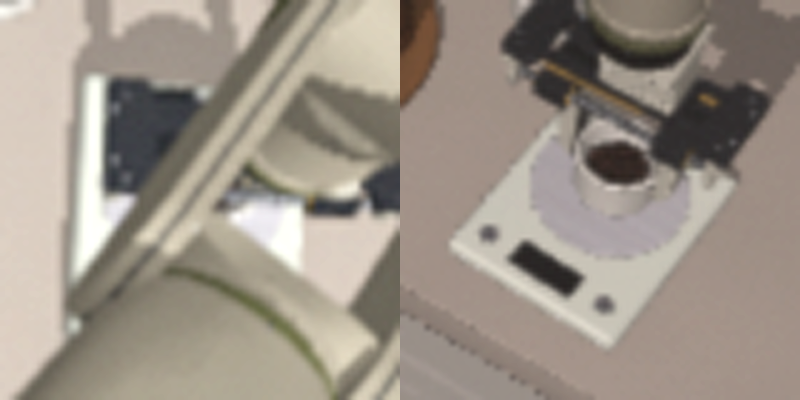

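The crop shows the ramekin level just above the pan, with the pan spanning about 530-690 and the ramekin foot bottom at (616,216). I'll check the centring numerically against the pan outline in the first scene picture.

```bash
python3 - <<'E'
from h import *
s0=cv2.imread("pics/scene0.png"); s=vision.grab_frame("scene"); t0=cv2.imread("pics/top0.png")
def pan(n,i,roi):
    x0,y0,x1,y1=roi; h=cv2.cvtColor(i[y0:y1,x0:x1],cv2.COLOR_BGR2HSV)
    m=cv2.inRange(h,(120,10,100),(165,60,255)); m=cv2.morphologyEx(m,cv2.MORPH_OPEN,np.ones((3,3)))
    c=max(cv2.findContours(m,0,1)[0],key=cv2.contourArea)+[x0,y0]
    w=np.array([plane(n,*p[0],.026)[:2]*1000 for p in cv2.convexHull(c)],np.float32)
    print(n,cv2.fitEllipse(c)[:2],cv2.minEnclosingCircle(w),cv2.fitEllipse(w))
pan("scene",s0,(360,235,420,292)); pan("top",t0,(405,195,460,245))
# chocolate centroid (about 8 mm below the rim?) before and now, same features, in scene
def choc(i,roi):
    x0,y0,x1,y1=roi; m=(cv2.cvtColor(i[y0:y1,x0:x1],6)<45).astype(np.uint8)
    c=[(cv2.contourArea(k),cv2.moments(k)) for k in cv2.findContours(m,0,1)[0]]
    return [(round(a),round(q["m10"]/q["m00"]+x0,1),round(q["m01"]/q["m00"]+y0,1)) for a,q in c if a>15]
s5=cv2.imread("pics/scene5.png")
print(choc(s5,(274,182,294,200)),choc(s,(384,250,404,266)))
for p,i in (((284.0,189.6),s5),): pass
E
```

```text
Traceback (most recent call last):
ValueError: max() iterable argument is empty
```

```bash
cat > m.py <<'E'
from h import *
s0=cv2.imread("pics/scene0.png"); t0=cv2.imread("pics/top0.png"); s5=cv2.imread("pics/scene5.png")
def pan(n,i,roi):
    x0,y0,x1,y1=roi; b=cv2.GaussianBlur(i,(3,3),0)[y0:y1,x0:x1].astype(int)
    m=((b[...,0]-b[...,1]>2)&(b.sum(2)>300)).astype(np.uint8); m=cv2.morphologyEx(m,cv2.MORPH_OPEN,np.ones((3,3)))
    c=max(cv2.findContours(m,0,1)[0],key=cv2.contourArea)+[x0,y0]
    w=np.array([plane(n,*p[0],.026)[:2]*1000 for p in cv2.convexHull(c)],np.float32)
    print(n,cv2.fitEllipse(c)[:2],cv2.minEnclosingCircle(w),cv2.fitEllipse(w))
def choc(i,roi):
    x0,y0,x1,y1=roi; m=(cv2.cvtColor(i[y0:y1,x0:x1],6)<55).astype(np.uint8)
    c=[(cv2.contourArea(k),cv2.moments(k)) for k in cv2.findContours(m,0,1)[0]]
    return [(round(a),round(q["m10"]/q["m00"]+x0,1),round(q["m01"]/q["m00"]+y0,1)) for a,q in c if a>15]
E
python3 - <<'E'
from m import *
print(s0[264,391],s0[262,385],s0[277,372],t0[221,434],t0[240,420])
pan("scene",s0,(360,235,420,292)); pan("top",t0,(405,195,460,245))
s=vision.grab_frame("scene"); cv2.imwrite("pics/scene7.png",s)
a,b=choc(s5,(274,182,294,200)),choc(s,(384,250,404,266)); print(a,b)
for q,z in((a,.05),(b,.062)): print([plane("scene",u,v,z) for _,u,v in q])
E
```

```text
[127 125 131] [127 124 131] [73 77 80] [183 178 180] [193 201 199]Traceback (most recent call last):
  File "<stdin>", line 3, in <module>
  File "m.py", line 6, in pan
    c=max(cv2.findContours(m,0,1)[0],key=cv2.contourArea)+[x0,y0]
      ~~~^^^^^^^^^^^^^^^^^^^^^^^^^^^^^^^^^^^^^^^^^^^^^^^^
ValueError: max() iterable argument is empty
```

```bash
sed -i 's/m=((b.*/m=((2*b[...,1]-b[...,0]-b[...,2]<-1)\&(b[...,0]>=b[...,1])\&(b.sum(2)>240)).astype(np.uint8); m=cv2.morphologyEx(m,cv2.MORPH_OPEN,np.ones((3,3)))/' m.py
python3 - <<'E'
from m import *
pan("scene",s0,(360,235,420,292)); pan("top",t0,(405,195,460,245))
s=vision.grab_frame("scene"); cv2.imwrite("pics/scene7.png",s)
a,b=choc(s5,(274,182,294,200)),choc(s,(384,250,404,266)); print(a,b)
for q,z in((a,.05),(b,.062)): print([plane("scene",u,v,z) for _,u,v in q])
E
```

```text
scene ((391.5786437988281, 262.4231872558594), (24.84975814819336, 29.719287872314453)) ((453.6952819824219, -274.0152587890625), 60.198089599609375) ((453.1090087890625, -272.3734436035156), (115.48648834228516, 119.6330337524414), 101.63587188720703)
top ((433.21258544921875, 222.2104949951172), (29.580768585205078, 31.35450553894043)) ((459.72845458984375, -275.0301818847656), 59.67669677734375) ((459.65850830078125, -274.78131103515625), (117.40109252929688, 118.9754409790039), 90.254150390625)
[(32, 283.8, 190.1)] [(54, 393.2, 257.2)]
[array([0.49770082, 0.28942242, 0.05      ])]
[array([ 0.45304462, -0.27539427,  0.062     ])]
```

Ramekin and pan centres agree within about 3 mm in both views, allowing for the scene camera's constant bias of about -6 mm in x. I'll release and lift clear.

Emit:
drive_tool(motion=[0, 0, 0.001, 0, 0, 0, 1, 0, 0, 0.001, 0, 0, 0, 1, 0, 0, 0.001, 0, 0, 0, -0.4, 0, 0, 0.001, 0, 0, 0, -0.6, 0, 0, 0.001, 0, 0, 0, -0.8, 0, 0, 0.001, 0, 0, 0, -1, 0, 0, 0.001, 0, 0, 0, -1, 0, 0, 0.001, 0, 0, 0, -1, 0, 0, -0.01, 0, 0, 0, -1, 0, 0, -0.03, 0, 0, 0, -1, 0, 0, -0.06, 0, 0, 0, -1, 0, 0, -0.1, 0, 0, 0, -1, 0, 0, -0.14, 0, 0, 0, -1, 0, 0, -0.19, 0, 0, 0, -1, 0, 0, -0.23, 0, 0, 0, -1, 0, 0, -0.248, 0, 0, 0, -1, 0, 0, -0.248, 0, 0, 0, -1, 0, 0, -0.248, 0, 0, 0, -1], grip_force=20)

```text
time: 36.45
position: [0.4598, -0.2746, 0.2322]
orientation: [-0.001, 0.0, 1.0, 0.001]
ft_force: [-0.3, 0.5, -0.3]
gripper_width: 0.0928
grasp_force: 0.0
```

Now the oil bottle, regripping it where I set it down.

Emit:
drive_tool(motion=[-0.041, 0.4607, 0, 0, 0, 0, -1, -0.041, 0.4607, 0, 0, 0, 0, -1, -0.041, 0.4607, 0, 0, 0, 0, -1, -0.041, 0.4607, 0, 0, 0, 0, -1, -0.041, 0.4607, 0, 0, 0, 0, -1, -0.041, 0.4607, 0, 0, 0, 0, -1, -0.041, 0.4607, 0, 0, 0, 0, -1, -0.041, 0.4607, 0, 0, 0, 0, -1, -0.041, 0.4607, 0, 0, 0, 0, -1, -0.041, 0.4607, 0.03, 0, 0, 0, -1, -0.041, 0.4607, 0.06, 0, 0, 0, -1, -0.041, 0.4607, 0.09, 0, 0, 0, -1, -0.041, 0.4607, 0.12, 0, 0, 0, -1, -0.041, 0.4607, 0.132, 0, 0, 0, -1, -0.041, 0.4607, 0.1367, 0, 0, 0, -1, -0.041, 0.4607, 0.1367, 0, 0, 0, -1, -0.041, 0.4607, 0.1367, 0, 0, 0, -1])

```text
time: 38.58
position: [0.4917, 0.0705, 0.1321]
orientation: [0.001, 0.0, 1.0, 0.0]
ft_force: [0.7, -0.2, -0.3]
gripper_width: 0.0931
grasp_force: 0.0
```

Emit:
drive_tool(motion=[0, 0, 0, 0, 0, 0, 1, 0, 0, 0, 0, 0, 0, 1, 0, 0, 0, 0, 0, 0, 1, 0, 0, 0, 0, 0, 0, 1, 0, 0, 0, 0, 0, 0, 1, 0, 0, 0, 0, 0, 0, 1, 0, 0, 0, 0, 0, 0, 1, 0, 0, 0, 0, 0, 0, 1, 0, 0, 0, 0, 0, 0, 1, 0, 0, 0, 0, 0, 0, 1, 0, 0, -0.01, 0, 0, 0, 1, 0, 0, -0.02, 0, 0, 0, 1, 0, 0, -0.04, 0, 0, 0, 1, 0, 0, -0.06, 0, 0, 0, 1, 0, 0, -0.08, 0, 0, 0, 1, 0, 0, -0.08, 0, 0, 0, 1, 0, 0, -0.08, 0, 0, 0, 1, 0, 0, -0.08, 0, 0, 0, 1])

```text
time: 40.83
position: [0.4906, 0.0705, 0.1903]
orientation: [-0.001, -0.0, 1.0, -0.0]
ft_force: [0.3, -0.2, -1.6]
gripper_width: 0.0283
grasp_force: 20.0
```

Emit:
drive_tool(motion=[0.002, 0.02, 0, 0, 0, 0, 1, 0.006, 0.05, 0, 0, 0, 0, 1, 0.012, 0.09, 0, 0, 0, 0, 1, 0.018, 0.13, 0, 0, 0, 0, 1, 0.024, 0.17, 0, 0, 0, 0, 1, 0.03, 0.21, 0, 0, 0, 0, 1, 0.036, 0.25, 0, 0, 0, 0, 1, 0.042, 0.29, 0, 0, 0, 0, 1, 0.047, 0.325, 0, 0, 0, 0, 1, 0.05, 0.35, 0, 0, 0, 0, 1, 0.0521, 0.3687, 0, 0, 0, 0, 1, 0.0521, 0.3687, 0, 0, 0, 0, 1, 0.0521, 0.3687, 0.02, 0, 0, 0, 1, 0.0521, 0.3687, 0.04, 0, 0, 0, 1, 0.0521, 0.3687, 0.055, 0, 0, 0, 1, 0.0521, 0.3687, 0.066, 0, 0, 0, 1, 0.0521, 0.3687, 0.074, 0, 0, 0, 1, 0.0521, 0.3687, 0.079, 0, 0, 0, 1, 0.0521, 0.3687, 0.081, 0, 0, 0, 1, 0.0521, 0.3687, 0.081, 0, 0, 0, 1])

```text
time: 43.32
position: [0.4521, 0.3472, 0.1306]
orientation: [0.0, -0.0, 1.0, 0.0]
ft_force: [0.0, -0.2, -3.5]
gripper_width: 0.0287
grasp_force: 20.0
```

Emit:
drive_tool(motion=[0, 0, 0.001, 0, 0, 0, 1, 0, 0, 0.002, 0, 0, 0, 1, 0, 0, 0.002, 0, 0, 0, 0.4, 0, 0, 0.002, 0, 0, 0, 0.2, 0, 0, 0.002, 0, 0, 0, -0.1, 0, 0, 0.002, 0, 0, 0, -0.4, 0, 0, 0.002, 0, 0, 0, -0.7, 0, 0, 0.002, 0, 0, 0, -1, 0, 0, 0.002, 0, 0, 0, -1, 0, 0, -0.02, 0, 0, 0, -1, 0, 0, -0.05, 0, 0, 0, -1, 0, 0, -0.1, 0, 0, 0, -1, 0, 0, -0.137, 0, 0, 0, -1, 0, 0, -0.137, 0, 0, 0, -1, 0, 0, -0.137, 0, 0, 0, -1])

```text
time: 45.2
position: [0.4518, 0.3469, 0.2327]
orientation: [-0.0, 0.0, 1.0, -0.0]
ft_force: [-1.2, 0.5, 0.4]
gripper_width: 0.093
grasp_force: 0.0
```

Emit:
drive_tool(motion=[0.0687, -0.4415, 0, 0, 0, 0, -1, 0.0687, -0.4415, 0, 0, 0, 0, -1, 0.0687, -0.4415, 0, 0, 0, 0, -1, 0.0687, -0.4415, 0, 0, 0, 0, -1, 0.0687, -0.4415, 0, 0, 0, 0, -1, 0.0687, -0.4415, 0, 0, 0, 0, -1, 0.0687, -0.4415, 0, 0, 0, 0, -1, 0.0687, -0.4415, 0, 0, 0, 0, -1, 0.0687, -0.4415, 0, 0, 0, 0, -1, 0.0687, -0.4415, 0.03, 0, 0, 0, -1, 0.0687, -0.4415, 0.06, 0, 0, 0, -1, 0.0687, -0.4415, 0.09, 0, 0, 0, -1, 0.0687, -0.4415, 0.12, 0, 0, 0, -1, 0.0687, -0.4415, 0.14, 0, 0, 0, -1, 0.0687, -0.4415, 0.148, 0, 0, 0, -1, 0.0687, -0.4415, 0.148, 0, 0, 0, -1, 0.0687, -0.4415, 0.148, 0, 0, 0, -1])

```text
time: 47.32
position: [0.4011, 0.0159, 0.123]
orientation: [0.001, -0.0, 1.0, -0.0]
ft_force: [-0.1, 0.4, 0.4]
gripper_width: 0.0931
grasp_force: 0.0
```

Emit:
drive_tool(motion=[0, 0, 0, 0, 0, 0, 1, 0, 0, 0, 0, 0, 0, 1, 0, 0, 0, 0, 0, 0, 1, 0, 0, 0, 0, 0, 0, 1, 0, 0, 0, 0, 0, 0, 1, 0, 0, 0, 0, 0, 0, 1, 0, 0, 0, 0, 0, 0, 1, 0, 0, 0, 0, 0, 0, 1, 0, 0, 0, 0, 0, 0, 1, 0, 0, 0, 0, 0, 0, 1, 0, 0, -0.01, 0, 0, 0, 1, 0, 0, -0.02, 0, 0, 0, 1, 0, 0, -0.04, 0, 0, 0, 1, 0, 0, -0.06, 0, 0, 0, 1, 0, 0, -0.08, 0, 0, 0, 1, 0, 0, -0.08, 0, 0, 0, 1, 0, 0, -0.08, 0, 0, 0, 1, 0, 0, -0.08, 0, 0, 0, 1])

```text
time: 49.58
position: [0.4, 0.016, 0.1814]
orientation: [-0.001, 0.0, 1.0, 0.0]
ft_force: [-0.2, -0.4, -1.6]
gripper_width: 0.0371
grasp_force: 18.0
```

```bash
python3 - <<'E'
from h import *
s=vision.grab_frame("scene")
cv2.imwrite("pics/p8.png",np.clip(cv2.resize(s[160:290,230:420],(760,520),interpolation=2)*1.5,0,255).astype(np.uint8))
o=r.observe();print(o["position"],o["ft_force"],o["gripper_width"])
E
```

```text
[0.40003172 0.01595996 0.1813921 ] [-0.71705663  0.28968903 -1.53882481] 0.03697479750579457
```

View pics/p8.png

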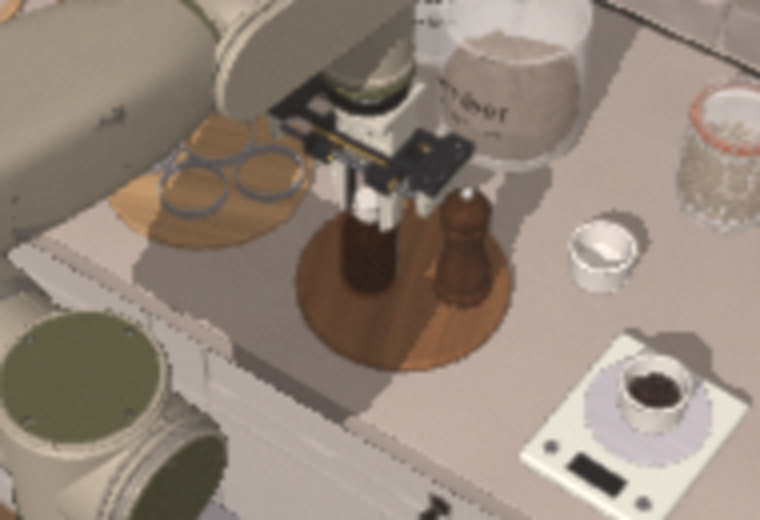

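The vanilla bottle hangs upright, with the ramekin on the scale and the mill on the board. Now I'll put the vanilla into its front collar; the oil's collar is hidden by the arm.

Emit:
drive_tool(motion=[-0.002, 0.02, 0, 0, 0, 0, 1, -0.006, 0.05, 0, 0, 0, 0, 1, -0.01, 0.09, 0, 0, 0, 0, 1, -0.015, 0.13, 0, 0, 0, 0, 1, -0.02, 0.17, 0, 0, 0, 0, 1, -0.025, 0.21, 0, 0, 0, 0, 1, -0.03, 0.25, 0, 0, 0, 0, 1, -0.035, 0.29, 0, 0, 0, 0, 1, -0.0396, 0.318, 0, 0, 0, 0, 1, -0.0396, 0.3315, 0, 0, 0, 0, 1, -0.0396, 0.3315, 0, 0, 0, 0, 1, -0.0396, 0.3315, 0.02, 0, 0, 0, 1, -0.0396, 0.3315, 0.04, 0, 0, 0, 1, -0.0396, 0.3315, 0.055, 0, 0, 0, 1, -0.0396, 0.3315, 0.066, 0, 0, 0, 1, -0.0396, 0.3315, 0.074, 0, 0, 0, 1, -0.0396, 0.3315, 0.079, 0, 0, 0, 1, -0.0396, 0.3315, 0.081, 0, 0, 0, 1, -0.0396, 0.3315, 0.082, 0, 0, 0, 1, -0.0396, 0.3315, 0.082, 0, 0, 0, 1])

```text
time: 52.12
position: [0.4303, 0.2647, 0.1209]
orientation: [0.0, -0.0, 1.0, 0.0]
ft_force: [0.5, -0.3, -2.0]
gripper_width: 0.0368
grasp_force: 18.0
```

Emit:
drive_tool(motion=[0, 0, 0.001, 0, 0, 0, 1, 0, 0, 0.001, 0, 0, 0, 1, 0, 0, 0.001, 0, 0, 0, 0.4, 0, 0, 0.001, 0, 0, 0, 0.2, 0, 0, 0.001, 0, 0, 0, -0.1, 0, 0, 0.001, 0, 0, 0, -0.4, 0, 0, 0.001, 0, 0, 0, -0.7, 0, 0, 0.001, 0, 0, 0, -1, 0, 0, 0.001, 0, 0, 0, -1, 0, 0, -0.02, 0, 0, 0, -1, 0, 0, -0.05, 0, 0, 0, -1, 0, 0, -0.1, 0, 0, 0, -1, 0, 0, -0.148, 0, 0, 0, -1, 0, 0, -0.148, 0, 0, 0, -1, 0, 0, -0.148, 0, 0, 0, -1])

```text
time: 54.0
position: [0.4302, 0.2645, 0.2318]
orientation: [0.0, 0.0, 1.0, 0.0]
ft_force: [1.0, -0.0, -0.7]
gripper_width: 0.093
grasp_force: 0.0
```

```bash
python3 - <<'E'
from m import *
t=vision.grab_frame("top"); s=vision.grab_frame("scene"); cv2.imwrite("pics/top8.png",t); cv2.imwrite("pics/scene8.png",s)
print(r.observe()["position"])
# chocolate + white ramekin vs pan
print(choc(t,(415,200,455,238)),choc(s,(380,245,404,268)),choc(cv2.imread("pics/top5.png"),(270,185,300,212)))
g=t[205:238,418:450].astype(int).sum(2)//3; 
for row in g[::2]: print(" ".join(f"{x:3d}" for x in row[::1]))
E
```

```text
[0.42954634 0.26424487 0.23047388]
[(84, 435.6, 220.3)] [(56, 393.5, 257.4)] [(84, 284.9, 198.9)]
195 196 195 195 180 151 148 149 147 148 149 147 144 141 140 138 136 133 134 135 131 126 124 121 120 116 111 110 112 111 111 110
194 195 195 195 179 151 148 146 141 140 138 135 135 136 134 135 134 135 138 141 143 146 157 178 191 190 186 186 186 183 180 177
194 194 184 171 159 139 135 137 135 132 134 134 134 133 132 132 131 133 133 133 132 132 133 149 169 181 193 195 194 194 194 194
195 178 149 155 173 172 153 135 133 133 134 133 133 135 145 161 171 179 180 179 179 176 170 168 178 176 173 183 193 195 194 194
185 163 162 176 176 176 161 134 131 132 133 146 170 185 177 154 145 146 148 160 175 175 173 175 181 184 176 173 172 182 194 195
164 162 175 177 177 176 163 137 133 129 141 166 158 103  71  59  49  39  44  48  68 106 140 157 156 164 175 176 178 178 184 194
163 175 176 175 176 176 176 161 127 119 158 164  85  32  28  33  39  39  34  29  25  34  54  97 129 136 148 172 182 180 183 190
171 176 177 176 177 177 177 160 120 121 141 120  51  38  36  32  32  29  34  33  29  33  40  55  86 105 11
[... 473 characters left out ...]
 154 135 122 117 123 154 181 186 190 184 180 181 179 180 185
193 183 173 176 176 176 176 177 176 177 177 177 175 171 168 163 163 169 175 182 185 182 182 181 179 178 178 179 179 180 184 191
196 193 183 173 177 177 177 176 176 175 175 176 176 176 177 177 177 177 177 177 178 178 179 179 180 180 179 179 178 183 190 195
195 195 191 179 170 175 178 178 178 177 177 177 177 177 178 177 177 177 178 178 178 178 178 179 178 178 178 179 185 192 195 195
195 196 195 195 192 188 182 177 179 178 179 179 180 180 179 180 180 180 179 180 181 180 179 179 181 182 188 192 196 195 194 195
195 194 195 195 195 195 196 195 192 186 180 178 175 175 177 177 178 178 179 178 178 181 182 183 192 195 195 194 195 194 195 195
```

```bash
python3 - <<'E'
from m import *
print(plane("top",434.7,219.6,.068),plane("top",435.6,220.3,.06),"pan",plane("top",433.2,222.2,.026),plane("top",433.3,221.6,.026))
print(plane("scene",393.5,257.4,.06),"pan",plane("scene",391.6,262.4,.026))
print("init",plane("top",284.9,198.9,.048),plane("scene",283.8,190.1,.048))
E
```

```text
[ 0.46208148 -0.26876308  0.068     ] [ 0.46113341 -0.27427573  0.06      ] pan [ 0.45931659 -0.2746221   0.026     ] [ 0.46163645 -0.27497924  0.026     ]
[ 0.45422218 -0.276274    0.06      ] pan [ 0.45221526 -0.27310934  0.026     ]
init [0.50596334 0.28983399 0.048     ] [0.49907898 0.29066587 0.048     ]
```

Both views put the ramekin within about 3 mm of the pan's centre. Now I'll regrip the mill.

Emit:
drive_tool(motion=[-0.081, -0.405, 0, 0, 0, 0, -1, -0.081, -0.405, 0, 0, 0, 0, -1, -0.081, -0.405, 0, 0, 0, 0, -1, -0.081, -0.405, 0, 0, 0, 0, -1, -0.081, -0.405, 0, 0, 0, 0, -1, -0.081, -0.405, 0, 0, 0, 0, -1, -0.081, -0.405, 0, 0, 0, 0, -1, -0.081, -0.405, 0, 0, 0, 0, -1, -0.081, -0.405, 0.03, 0, 0, 0, -1, -0.081, -0.405, 0.06, 0, 0, 0, -1, -0.081, -0.405, 0.09, 0, 0, 0, -1, -0.081, -0.405, 0.12, 0, 0, 0, -1, -0.081, -0.405, 0.14, 0, 0, 0, -1, -0.081, -0.405, 0.1485, 0, 0, 0, -1, -0.081, -0.405, 0.1485, 0, 0, 0, -1, -0.081, -0.405, 0.1485, 0, 0, 0, -1])

```text
time: 56.1
position: [0.4916, -0.0392, 0.1212]
orientation: [0.001, 0.0, 1.0, -0.0]
ft_force: [-0.3, -0.3, -0.2]
gripper_width: 0.093
grasp_force: 0.0
```

Emit:
drive_tool(motion=[0, 0, 0, 0, 0, 0, 1, 0, 0, 0, 0, 0, 0, 1, 0, 0, 0, 0, 0, 0, 1, 0, 0, 0, 0, 0, 0, 1, 0, 0, 0, 0, 0, 0, 1, 0, 0, 0, 0, 0, 0, 1, 0, 0, 0, 0, 0, 0, 1, 0, 0, 0, 0, 0, 0, 1, 0, 0, 0, 0, 0, 0, 1, 0, 0, 0, 0, 0, 0, 1, 0, 0, -0.01, 0, 0, 0, 1, 0, 0, -0.02, 0, 0, 0, 1, 0, 0, -0.04, 0, 0, 0, 1, 0, 0, -0.06, 0, 0, 0, 1, 0, 0, -0.08, 0, 0, 0, 1, 0, 0, -0.08, 0, 0, 0, 1, 0, 0, -0.08, 0, 0, 0, 1, 0, 0, -0.08, 0, 0, 0, 1])

```text
time: 58.35
position: [0.4904, -0.0391, 0.1794]
orientation: [-0.001, 0.0, 1.0, 0.0]
ft_force: [-0.7, 0.7, -2.2]
gripper_width: 0.047
grasp_force: 20.0
```

Emit:
drive_tool(motion=[-0.001, 0.02, 0, 0, 0, 0, 1, -0.002, 0.05, 0, 0, 0, 0, 1, -0.003, 0.09, 0, 0, 0, 0, 1, -0.004, 0.13, 0, 0, 0, 0, 1, -0.005, 0.17, 0, 0, 0, 0, 1, -0.006, 0.21, 0, 0, 0, 0, 1, -0.008, 0.25, 0, 0, 0, 0, 1, -0.009, 0.29, 0, 0, 0, 0, 1, -0.01, 0.32, 0, 0, 0, 0, 1, -0.01, 0.338, 0, 0, 0, 0, 1, -0.01, 0.338, 0, 0, 0, 0, 1, -0.01, 0.338, 0.02, 0, 0, 0, 1, -0.01, 0.338, 0.04, 0, 0, 0, 1, -0.01, 0.338, 0.055, 0, 0, 0, 1, -0.01, 0.338, 0.066, 0, 0, 0, 1, -0.01, 0.338, 0.074, 0, 0, 0, 1, -0.01, 0.338, 0.079, 0, 0, 0, 1, -0.01, 0.338, 0.081, 0, 0, 0, 1, -0.01, 0.338, 0.081, 0, 0, 0, 1])

```text
time: 60.72
position: [0.4986, 0.2144, 0.1197]
orientation: [0.0, 0.0, 1.0, 0.0]
ft_force: [0.1, 0.0, -2.8]
gripper_width: 0.0469
grasp_force: 20.0
```

Emit:
drive_tool(motion=[0, 0, 0.001, 0, 0, 0, 1, 0, 0, 0.0015, 0, 0, 0, 1, 0, 0, 0.0015, 0, 0, 0, 0.2, 0, 0, 0.0015, 0, 0, 0, -0.1, 0, 0, 0.0015, 0, 0, 0, -0.4, 0, 0, 0.0015, 0, 0, 0, -0.7, 0, 0, 0.0015, 0, 0, 0, -1, 0, 0, 0.0015, 0, 0, 0, -1, 0, 0, 0.0015, 0, 0, 0, -1, 0, 0, -0.02, 0, 0, 0, -1, 0, 0, -0.05, 0, 0, 0, -1, 0, 0, -0.1, 0, 0, 0, -1, 0, 0, -0.148, 0, 0, 0, -1, 0, -0.06, -0.148, 0, 0, 0, -1, 0, -0.12, -0.148, 0, 0, 0, -1, 0, -0.18, -0.148, 0, 0, 0, -1, 0, -0.24, -0.148, 0, 0, 0, -1, 0, -0.3, -0.148, 0, 0, 0, -1, 0, -0.3, -0.148, 0, 0, 0, -1, 0, -0.3, -0.148, 0, 0, 0, -1])

```text
time: 63.22
position: [0.4987, -0.0104, 0.2314]
orientation: [0.001, 0.0, 1.0, 0.0]
ft_force: [-0.1, 0.5, -0.2]
gripper_width: 0.0931
grasp_force: 0.0
```

```bash
python3 - <<'E'
from h import *
s=vision.grab_frame("scene");t=vision.grab_frame("top")
f=lambda i,x,y:cv2.resize(i[y:y+90,x:x+70],(350,450),interpolation=2)
cv2.imwrite("pics/p9.png",np.clip(np.hstack([f(t,250,165),f(s,245,150)])*1.5,0,255).astype(np.uint8))
o=r.observe();print(o["position"],o["ft_force"],o["gripper_width"])
E
```

```text
[ 0.49859098 -0.00971505  0.23099158] [ 0.05065423 -0.12520094  0.01485538] 0.09305662786958059
```

View pics/p9.png

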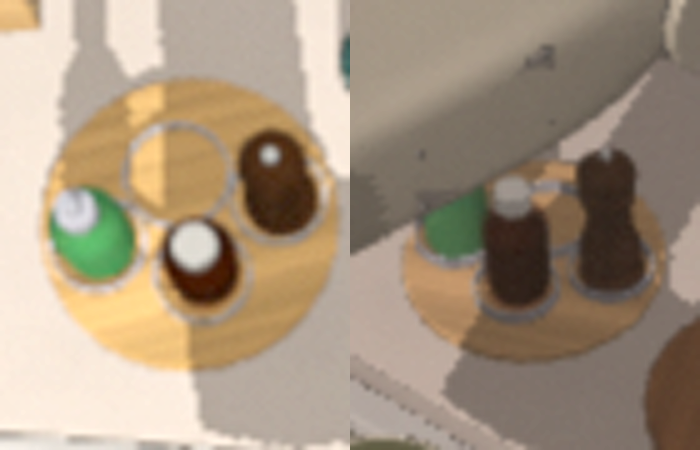

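All three are upright in their own collars: oil on the left (90,235), vanilla at the front (200,262) and the mill on the right (280,185). The wide collar is empty, and the gripper is open and clear.

```bash
python3 -c "
from plant import r
print(r.close_job())"
```

```text
the job is handed in; nothing more can be done
None
```

The job is handed in at about 63 s: the chocolate ramekin is on the scale pan, within about 3 mm of its centre, and the oil bottle, vanilla bottle and pepper mill are back upright in their own collars.

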